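Weigh two rotor counterweights and seat the one that drops

ROBOT

A 7-joint arm with a two-finger parallel gripper is mounted at the origin on the work surface. World frame = base frame: x ahead of the robot, y to its left, z up, the work surface at z = 0. Lengths are in m, angles in rad, forces in N, time in s.
With the tool pointing down it reaches from about 0.4 to 0.9 m from the base axis. Payload 5.6 kg.
Tool frame: the origin (TCP) lies at the very end of the fingers, on their centre line; the grasp point (between the pads) lies arm.grip_point_offset behind it (arm.grip_point_offset is the distance from the TCP to the grasp point, in m); x points along the fingers, y is the direction in which the jaws open and shut, and the axes are right-handed (so a half turn about x gives the same grasp; the last joint's range is limited). The gripper opens to 92 mm and grips with 3 to 60 N. Pads are 20 mm wide; open, the fingers measure 128 mm over their backs; the gripper's body (75 mm by 189 mm) begins 69 mm behind the grasp point.
Start: joints at [1.126, 0.468, -0.012, 1.603, 0.006, 1.071, -0.056], TCP at [0.254, -0.598, 0.215] pointing down, gripper open.
Joint ranges: [-2.53, 2.53], [-0.31, 2.02], [-1.57, 1.55], [0.28, 2.44], [-1.29, 4.43], [0.15, 1.84], [-2.92, 2.92]. Speed limits (rad/s): [2.57, 2.57, 3.14, 3.14, 3.14, 3.14, 3.14].

INTERFACE

Orientations are given as [roll, pitch, yaw] about the fixed x, y, z axes, in that order (R = Rz(yaw) Ry(pitch) Rx(roll)).
In Python, from cell import arm gives the robot as it stands.
- The arm moves only by the tool move_arm, never from a script. Its argument "deltas" is a list of rows, each an object with "dr": the turn, a rotation vector about the tool's x, y, z in rad, a list of three; "translation": the shift along the tool's x, y, z in m, a list of three; "claw": the finger opening in m, from 0 to 0.0919. In form: [{"dr": [wx, wy, wz], "translation": [x, y, z], "claw": claw}, ...]. A call has 1 to 12 rows; each row is the pose to reach, as a shift and turn from the pose commanded when the call began, along the tool's axes at that moment; what a row does not reach only later rows make up. A row lasts 1/8 s, in which the tool goes at most 62.5 mm and 10.7 degrees, less where a joint would pass 70% of its speed; a pose out of reach is approached as far as the arm can. A call with a gripper value outside its range is refused whole. The fingers move at their own pace and stop on an object; the grip force is fixed at half the most. Time passes only in rows, so rows that repeat a pose let the fingers close. It gives the time, the measured TCP pose, the force and the opening at its end, in the units of the state.
- arm.get_obs(): the state, without advancing time (a new reading comes with each control period).
- arm.snapshot(name): name is "side" or "top"; returns a dict with "color" (384x512x3 uint8, red, green, blue), "range_z" (384x512 float32, m along the optical axis (not along the pixel's ray), 0 where there is no reading), "K" (3x3 intrinsics, pixels), "view" (4x4, takes a point from world to camera coordinates). Camera axes: x right, y down, z forward; pixel columns grow to the right and rows downward; lengths in m; the calibration is good to about 2 mm. A picture is of the moment at which its call begins.
- arm.close_job(): hands the job in, once; it reports no verdict.
Trained networks look in the newest picture that a camera, given by its name, has taken for a name from the list of things; names that differ only in an ending like _2 or _b are one class to them, and where a whole thing is asked for, a point or a joint stands for the part that bears it (a point fixed in the world has none). Each returns a list of dicts, best first, with "confidence" (0 to 1); they miss things now and then, are a little off and sometimes report something else, mostly with a low value. They report only what shows in the picture. A call takes as long as a camera call. They do not tell look-alikes from the thing itself.
- arm.boxes_of(camera, target): "box" ([left, top, width, height] in pixels, round what is visible of it).
- arm.cut_out(camera, target): "region" (384x512 bool, what is visible of it) and "box" ([left, top, width, height] in pixels, round what is visible of it).
- arm.pinpoint(camera, target): "uv" ([column, row] in pixels: a listed point, or the origin of a listed thing).
The state is a dict: "time_s": time; "joint_positions": joint angles; "joint_vel": joint speeds; "joint_efforts": joint torques, N m; "tool_pos": TCP position; "ee_rot": TCP orientation; "wrist_force": force on the tool from outside, world axes, zero at the start; "ft_torque": the same for the moment, N m; "grip_width": finger opening in m.
Only numpy, scipy, OpenCV 4.12 (cv2) and the standard library are available. Lean on these libraries where they do the work, as an engineer would, in place of code of your own. Each camera call takes 0.05 s, during which the arm holds its last target. There are 200 camera calls.

TASK

Stand the two look-alike counterweights on the balance, one in each pan, let go and see which side drops. Take the one from the low side and press it gently but fully home in the bore of the rotor bucket, until you feel its flange land firmly on the lock ring around the mouth; leave the other one standing in its pan, and leave the other things on the bench alone.

Things in the scene. Friction and masses are not known exactly. Their poses are not given: they have to be found in the camera images.
- weight_a: one of two steel counterweights, alike in looks but not in mass (0.10 to 0.27 kg, unknown), upright on the bench at the start. From the bottom: plug 30 mm in diameter, 28 mm long, foot tapered to 25 mm over 7 mm; flange 38 mm in diameter, from 28 to 33 mm up; stem 14 mm in diameter, from 33 to 72 mm up, to grip it by. Origin: centre of its underside; z up its axis
- weight_b: the other of the two steel counterweights, alike in looks but not in mass (0.10 to 0.27 kg, unknown), upright on the bench at the start. From the bottom: plug 30 mm in diameter, 28 mm long, foot tapered to 25 mm over 7 mm; flange 38 mm in diameter, from 28 to 33 mm up; stem 14 mm in diameter, from 33 to 72 mm up, to grip it by. Origin: centre of its underside; z up its axis
- balance: grey stand of the pivot balance, fixed to the bench: base 90 mm (x) by 130 mm (y), steel cheeks up to 89 mm. Origin: centre of its underside; the beam runs along its y axis and pivots about its x axis 85 mm above the bench
- beam (a joint): tilt of the balance beam in rad, -0.09 to 0.09 between stops: positive when pan_l (the balance's +y side) is low, negative when pan_r is low. Swings freely, lightly damped; level when empty. The pans are rigid with it and go about 10 mm up or down from level. Its pivot is delicate: set parts down with about 5 N at most; over 20 N on the beam damages it
- pan_l (a point): centre of the inner floor of the steel pan on the balance's +y arm, 110 mm from the pivot; 77 mm above the bench when level. The floor is 60 mm across inside a rim 4 mm high, 68 mm across outside
- pan_r (a point): the same for the pan on the balance's -y arm
- bucket: rotor bucket: a square aluminium block 66 x 66 mm, 45 mm high, fixed to the bench, with dark foot strips 90 mm long (y), 12 mm high along its x sides. Origin: centre of its underside. Contact with a weight of more than 40 N in all (the sprung balls' side grip, about 10 N, included) damages it: push with less than 20 N
- bore (a point): centre of the mouth of the bucket's upright round bore, at the block's top face (z up). 31.6 mm wide, 2 mm chamfer, 36 mm deep. Some 11 mm down sprung brass balls stand 2 mm into the bore from +y and -y: from about 9 mm on the weight must be pushed (some 5 to 12 N; the peak comes as its taper passes the balls, done at 18 mm), and it stays where it is left
- seat: steel lock ring around the bore's mouth, 52 mm outside, 35 mm inside, on which the weight's flange must land. It is screwed to a height that differs each time and is not measured: its upper face stands 2 to 6 mm above the block's top. It does not yield: press the flange on it with 4 to 8 N; more than 18 N damages it. The pose given is only the centre of the bore's mouth, as bore
- amber_bottle: bystander, leave alone: closed amber glass bottle, 42 mm across, 85 mm tall; origin at the centre of its underside
- vial: bystander, leave alone: small closed glass vial, 24 mm across, 45 mm tall; origin at the centre of its underside
- stain_jar: bystander, leave alone: open glass jar, 64 mm across, 75 mm tall; origin at the centre of its underside
- petri: bystander, leave alone: closed clear dish, 90 mm across, 16 mm tall; origin at the centre of its underside
- forceps: bystander, leave alone: steel forceps lying flat, 126 mm long, 20 mm wide, 8 mm high; origin at the centre of its underside
Mind the look-alikes: they are no part of the job. Leave any purple or yellow look-alike of the weight_b alone.

How it is judged:
By the outcome, as a careful person would: the job done as asked, in the order asked, and still so for the second after the job is handed in, with the robot touching nothing.
It also fails if it takes over 69 s, if anything falls off the work surface, if the arm or the gripper's body presses on something with over 40 N, if the wrist force passes 120 N, or if a joint passes its speed limit or range.

## Working session

There is one attempt and no reset: what is moved stays moved. The work goes in short steps, Python scripts to look and compute and a tool call to move; the robot and the scene stay as the last step left them, time stands still between calls to the robot, and variables do not carry over. Pictures are saved under pics/ and viewed, about 8 in all and at most 12, crops included, and the job is handed in when it is done.

Besides the shell and the picture viewer there is one more tool, called after "Call:" by a JSON object that holds its "fn" and its "kwargs", one argument or row to a line. move_arm: Moves the arm, as the interface text tells. Its arguments: {"type":"object","properties":{"deltas":{"type":"array","items":{"type":"object","properties":{"dr":{"type":"array","items":{"type":"number"}},"translation":{"type":"array","items":{"type":"number"}},"claw":{"type":"number"}}}}},"required":["deltas"]}

```bash
ls; mkdir -p pics; cat > h.py <<'E'
import numpy as np, cv2
from cell import arm
def px2w(s,u,v,z=None):
    K=s["K"];T=np.linalg.inv(s["view"]);r=np.linalg.inv(K)@[u,v,1]
    if z is None:
        p=r*s["range_z"][int(round(v)),int(round(u))]; return (T@[*p,1])[:3]
    o=T[:3,3];d=T[:3,:3]@r; return o+d*(z-o[2])/d[2]
def cloud(s):
    K=s["K"];T=np.linalg.inv(s["view"]);v,u=np.mgrid[:384,:512];z=s["range_z"]
    P=np.stack([(u-K[0,2])/K[0,0]*z,(v-K[1,2])/K[1,1]*z,z,np.ones_like(z)],-1)@T.T
    P=P[...,:3];P[z==0]=np.nan;return P
def save(s,n): cv2.imwrite(f"pics/{n}.png",cv2.cvtColor(s["color"],cv2.COLOR_RGB2BGR))
E
python3 - <<'E'
from h import *
o=arm.get_obs();print(o["tool_pos"],o["ee_rot"],o["grip_width"],arm.grip_point_offset,o["time_s"])
ims=[]
for c in("top","side"):
    s=arm.snapshot(c);ims.append(s["color"]);P=cloud(s)
    print(c,np.round(np.linalg.inv(s["view"])[:3,3],3))
    for t in("weight_a","balance","pan_l","pan_r","bucket","bore","amber_bottle","vial","stain_jar","petri","forceps"):
        try:
            for d in arm.pinpoint(c,t)[:5]:
                u,v=d["uv"]; print(t,round(d["confidence"],2),np.round([u,v]),np.round(px2w(s,u,v),3),np.round(px2w(s,u,v,{"pan_l":.077,"pan_r":.077,"bore":.045}.get(t,0)),3))
        except Exception as e: print(t,e)
cv2.imwrite("pics/1.png",cv2.cvtColor(np.vstack(ims),cv2.COLOR_RGB2BGR)[:, :])
save(dict(color=ims[0]),"1t");save(dict(color=ims[1]),"1s")
E
```

```text
pics
[ 0.25388754 -0.59773092  0.21364031] [-1.47995056  1.56903396  2.06337217] 0.09167379827147422 0.0187 0.0
top [ 0.511 -0.015  1.155]
weight_a 0.7 [280. 204.] [ 0.536 -0.077  0.032] [ 0.537 -0.079  0.   ]
weight_a 0.65 [268. 228.] [ 0.47  -0.044  0.071] [ 0.467 -0.046  0.   ]
weight_a 0.58 [294. 228.] [ 0.471 -0.118  0.03 ] [ 0.47 -0.12  0.  ]
weight_a 0.55 [209. 238.] [0.439 0.117 0.034] [0.437 0.121 0.   ]
balance 0.9 [213. 175.] [0.611 0.103 0.077] [0.618 0.112 0.   ]
pan_l 0.68 [247. 182.] [0.594 0.012 0.074] [0.594 0.012 0.077]
pan_l 0.61 [169. 169.] [0.627 0.223 0.079] [0.627 0.223 0.077]
pan_l 0.22 [269. 228.] [ 0.471 -0.046  0.073] [ 0.471 -0.046  0.077]
pan_r 0.68 [247. 182.] [0.594 0.012 0.074] [0.594 0.012 0.077]
pan_r 0.61 [169. 169.] [0.627 0.223 0.079] [0.627 0.223 0.077]
pan_r 0.22 [269. 228.] [ 0.471 -0.046  0.073] [ 0.471 -0.046  0.077]
bucket 0.89 [330. 202.] [ 0.542 -0.222  0.006] [ 0.542 -0.223  0.   ]
bore 0.58 [334. 199.] [ 0.552 -0.233  0.01 ] [ 0.551 -0.226  0.045]
amber_bottle 0.52 [315. 134.] [ 0.727 -0.171  0.062] [ 0.74 -0.18  0.  ]
amber_bottle 0.42 
[... 808 characters left out ...]
4 0.079] [0.592 0.021 0.077]
pan_l 0.71 [145. 221.] [0.652 0.229 0.076] [0.65  0.23  0.077]
pan_r 0.92 [228. 193.] [0.59  0.024 0.079] [0.592 0.021 0.077]
pan_r 0.71 [145. 221.] [0.652 0.229 0.076] [0.65  0.23  0.077]
bucket 0.84 [298. 187.] [ 0.529 -0.191  0.023] [ 0.55  -0.225  0.   ]
bore 0.73 [294. 171.] [ 0.57  -0.231  0.04 ] [ 0.565 -0.223  0.045]
amber_bottle 0.65 [234. 173.] [ 0.728 -0.164  0.007] [ 0.736 -0.174  0.   ]
vial 0.59 [346. 216.] [ 0.375 -0.181  0.002] [ 0.376 -0.183  0.   ]
stain_jar 0.74 [129. 309.] [0.52  0.39  0.019] [0.537 0.378 0.   ]
petri 0.71 [310. 152.] [ 0.623 -0.4    0.019] [ 0.643 -0.434  0.   ]
forceps 0.76 [296. 259.] [0.376 0.047 0.002] [0.377 0.046 0.   ]
```

```bash
python3 - <<'E'
import cv2,numpy as np
t=cv2.imread("pics/1t.png")[120:290,100:420];s=cv2.imread("pics/1s.png")[130:330,100:420]
a=cv2.resize(t,None,fx=1.6,fy=1.6,interpolation=3);b=cv2.resize(s,None,fx=1.6,fy=1.6,interpolation=3)
cv2.imwrite("pics/2.png",np.vstack([a,b]))
E
```

```text
(no output)
```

View pics/2.png

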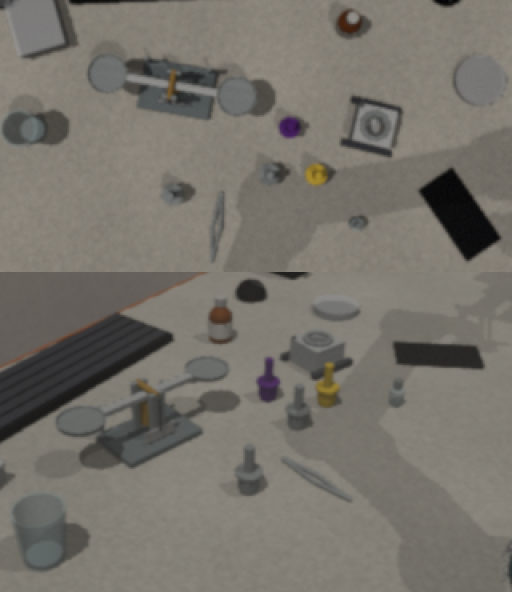

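The picture shows four look-alikes: the two steel ones at top-view (268,228) and (209,238), the purple one at (280,204), and the yellow one at (294,228). The steel-grey pair fits the description. The crop above separates the colours clearly, so the purple and yellow ones stay untouched. Next I'll refine the positions.

```bash
cat >> h.py <<'E'
from scipy.spatial.transform import Rotation as Ro
def R(): return Ro.from_euler("xyz",arm.get_obs()["ee_rot"]).as_matrix()
def to(p,jaw=None):
    """tool-frame shift to TCP point p, and roll about tool x to bring jaw axis to world angle jaw"""
    o=arm.get_obs();M=R();t=M.T@(np.array(p)-o["tool_pos"])
    r=0
    if jaw is not None:
        a=np.arctan2(M[1,1],M[0,1]);r=-((jaw-a+np.pi/2)%np.pi-np.pi/2)
    print("shift",np.round(t,4),"roll",round(r,3),"jaw now",round(np.arctan2(M[1,1],M[0,1]),3),"tool",np.round(o["tool_pos"],4),"F",np.round(o["wrist_force"],2),"q7",round(o["joint_positions"][6],2),"t",o["time_s"])
E
python3 - <<'E'
from h import *
print(np.round(R(),3))
for c in("top","side"):
    s=arm.snapshot(c);P=cloud(s)
    def sel(x,y,r,z0,z1): return (np.hypot(P[...,0]-x,P[...,1]-y)<r)&(P[...,2]>z0)&(P[...,2]<z1)
    for n,x,y in(("w1",.467,-.046),("w2",.437,.121)):
        for z0,z1 in((.06,.085),(.04,.068),(.02,.037)):
            Q=P[sel(x,y,.03,z0,z1)]
            if len(Q):print(c,n,len(Q),np.round(Q.mean(0),4),np.round((Q.min(0)+Q.max(0))/2,4),np.round(np.ptp(Q,axis=0),3))
    for n,x,y in(("pr",.594,.012),("pl",.627,.223)):
        m=sel(x,y,.045,.06,.1).astype(np.uint8);k,_=max([(q,len(q)) for q in cv2.findContours(m,0,1)[0]],key=lambda a:a[1])
        (e,ax,an)=cv2.fitEllipse(cv2.convexHull(k));print(c,n,m.sum(),np.round(e,1),np.round(px2w(s,*e,.080),4),"z",np.round(np.nanmedian(P[m>0][:,2]),4))
    Q=P[sel(.55,-.228,.06,.035,.07)];m=sel(.55,-.228,.06,.035,.07).astype(np.uint8)
    k=max(cv2.findContours(m,0,1)[0],key=cv2.contourArea);e=cv2.minAreaRect(k)
    print(c,"bucket",m.sum(),np.round(px2w(s,*e[0],.046),4),e, np.round(np.percentile(Q[:,2],[10,50,90]),4))
    g=cv2.resize(s["color"][175:230,300:365] if c=="top" else s["color"][150:205,260:330],None,fx=6,fy=6,interpolation=3)
    save(dict(color=g),"b"+c)
a=cv2.imread("pics/btop.png");b=cv2.imread("pics/bside.png");w=max(a.shape[1],b.shape[1])
cv2.imwrite("pics/3.png",np.hstack([cv2.resize(a,(390,330)),cv2.resize(b,(410,330))]))
E
```

```text
[[-0.     0.391 -0.92 ]
 [-0.    -0.92  -0.391]
 [-1.    -0.     0.   ]]
top w1 22 [ 0.4694 -0.0443  0.0719] [ 0.4693 -0.0447  0.0686] [0.013 0.011 0.013]
top w1 2 [ 0.4753 -0.0451  0.0537] [ 0.4753 -0.0451  0.0537] [0.001 0.006 0.017]
top w1 115 [ 0.4695 -0.0439  0.0331] [ 0.4691 -0.0443  0.0323] [0.033 0.036 0.009]
top w2 24 [0.4326 0.1218 0.0717] [0.4328 0.1219 0.0687] [0.013 0.013 0.016]
top w2 7 [0.4354 0.118  0.0509] [0.4334 0.1187 0.0515] [0.011 0.006 0.019]
top w2 113 [0.433  0.1214 0.0335] [0.4332 0.1217 0.0318] [0.036 0.037 0.01 ]
top pr 517 [246. 179.] [0.6005 0.0151 0.08  ] z 0.077
top pl 529 [168.9 165.4] [0.6355 0.222  0.08  ] z 0.0789
top bucket 505 [ 0.5539 -0.2237  0.046 ] ((333.41290283203125, 197.71066284179688), (24.659591674804688, 24.28483009338379), 12.994616508483887) [0.0425 0.0463 0.0506]
side w1 40 [ 0.4665 -0.0407  0.0687] [ 0.4689 -0.0418  0.0673] [0.017 0.016 0.014]
side w1 61 [ 0.4661 -0.0394  0.0536] [ 0.4676 -0.0407  0.0539] [0.015 0.015 0.027]
side w1 124 [ 0.4652 -0.0376  0.0314] [ 0.4681 -0.0427  0.0285] [0.04  0.038 0.017]
side w2 52 [0.43   0.126  0.0689] [0.4307 0.1251 0.0674] [0.015 0.013 0.014]
side w2 73 [0.429  0.1269 0.0542] [0.4303 0.1254 0.054 ] [0.014 0.013 0.027]
side w2 166 [0.4279 0.1283 0.0318] [0.431  0.1229 0.0284] [0.036 0.04  0.016]
side pr 388 [227.1 190.8] [0.5967 0.021  0.08  ] z 0.0773
side pl 548 [152.2 221.5] [0.6345 0.2233 0.08  ] z 0.079
side bucket 398 [ 0.5479 -0.2138  0.046 ] ((297.6459655761719, 173.90145874023438), (18.026947021484375, 31.35492515563965), 70.01689147949219) [0.0382 0.0456 0.0508]
```

View pics/3.png

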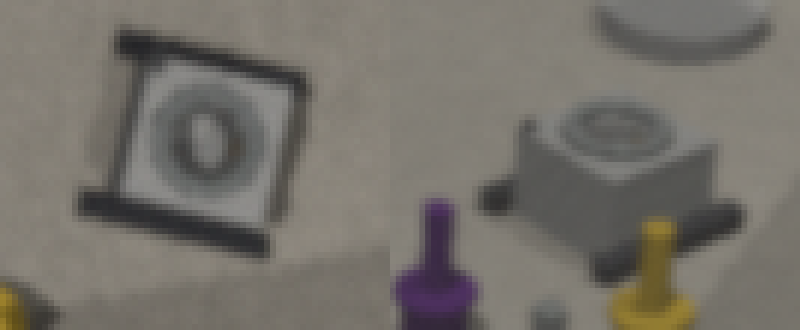

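```bash
python3 - <<'E'
from h import *
for c in("top","side"):
    s=arm.snapshot(c);P=cloud(s)
    for n,x,y in(("pr",.600,.012),("pl",.635,.227)):
        m=((np.hypot(P[...,0]-x,P[...,1]-y)<.06)&(P[...,2]>.068)&(P[...,2]<.095)).astype(np.uint8)
        m=cv2.morphologyEx(m,cv2.MORPH_OPEN,np.ones((9,9) if c=="top" else (7,7)))
        k=max(cv2.findContours(m,0,1)[0],key=cv2.contourArea);e=cv2.fitEllipse(k)
        print(c,n,m.sum(),np.round(e[0],1),np.round(e[1],1),np.round(px2w(s,*e[0],.080),4))
    if c=="top": print(px2w(s,334.25,197.6,.049),px2w(s,333.4,197.7,.045))
    else: print(px2w(s,260+(225/410*70),150+130/6,.049))
to([.469,-.045,.16],-.16)
E
```

```text
top pr 414 [247.5 180.3] [20.  24.9] [0.5971 0.0112 0.08  ]
top pl 388 [167.4 166.6] [19.  24.5] [0.6323 0.226  0.08  ]
[ 0.55407599 -0.22543184  0.049     ] [ 0.55393708 -0.22386838  0.045     ]
side pr 300 [229.  191.4] [13.3 28.4] [0.5914 0.0201 0.08  ]
side pl 458 [150.4 223. ] [18.3 30.1] [0.6332 0.2297 0.08  ]
[ 0.55041631 -0.22099949  0.049     ]
shift [ 0.0546 -0.4252 -0.4141] roll -1.009 jaw now -1.169 tool [ 0.2541 -0.5983  0.2146] F [ 0.47 -0.36 -0.1 ] q7 -0.06 t 1.4
```

Call:
{"fn": "move_arm", "kwargs": {
  "deltas": [
    {"dr": [-1.009,0,0],"translation": [0.03,-0.4252,-0.4141],"claw": 0.044},
    {"dr": [-1.009,0,0],"translation": [0.03,-0.4252,-0.4141],"claw": 0.044},
    {"dr": [-1.009,0,0],"translation": [0.03,-0.4252,-0.4141],"claw": 0.044},
    {"dr": [-1.009,0,0],"translation": [0.03,-0.4252,-0.4141],"claw": 0.044},
    {"dr": [-1.009,0,0],"translation": [0.03,-0.4252,-0.4141],"claw": 0.044},
    {"dr": [-1.009,0,0],"translation": [0.03,-0.4252,-0.4141],"claw": 0.044},
    {"dr": [-1.009,0,0],"translation": [0.03,-0.4252,-0.4141],"claw": 0.044},
    {"dr": [-1.009,0,0],"translation": [0.03,-0.4252,-0.4141],"claw": 0.044},
    {"dr": [-1.009,0,0],"translation": [0.03,-0.4252,-0.4141],"claw": 0.044},
    {"dr": [-1.009,0,0],"translation": [0.03,-0.4252,-0.4141],"claw": 0.044},
    {"dr": [-1.009,0,0],"translation": [0.0546,-0.4252,-0.4141],"claw": 0.044},
    {"dr": [-1.009,0,0],"translation": [0.0546,-0.4252,-0.4141],"claw": 0.044}
  ]
}}

```text
time_s: 2.9
tool_pos: [0.4679, -0.0446, 0.1589]
ee_rot: [-1.553, 1.568, 3.0]
wrist_force: [0.4, -0.6, 0.4]
grip_width: 0.0438
```

```bash
python3 - <<'E'
from h import *
to([.469,-.045,.04],-.16)
E
```

```text
shift [0.1189 0.0016 0.0002] roll 0.001 jaw now -0.159 tool [ 0.4679 -0.0446  0.1589] F [ 0.44 -0.65  0.44] q7 -0.31 t 2.9
```

Call:
{"fn": "move_arm", "kwargs": {
  "deltas": [
    {"dr": [0,0,0],"translation": [0.05,0,0],"claw": 0.044},
    {"dr": [0,0,0],"translation": [0.09,0,0],"claw": 0.044},
    {"dr": [0,0,0],"translation": [0.119,0,0],"claw": 0.044},
    {"dr": [0,0,0],"translation": [0.119,0,0],"claw": 0.044},
    {"dr": [0,0,0],"translation": [0.119,0,0],"claw": 0.0},
    {"dr": [0,0,0],"translation": [0.119,0,0],"claw": 0.0},
    {"dr": [0,0,0],"translation": [0.119,0,0],"claw": 0.0},
    {"dr": [0,0,0],"translation": [0.119,0,0],"claw": 0.0},
    {"dr": [0,0,0],"translation": [0.119,0,0],"claw": 0.0}
  ]
}}

```text
time_s: 4.03
tool_pos: [0.4696, -0.0452, 0.0418]
ee_rot: [1.257, 1.57, -0.474]
wrist_force: [-0.8, -0.6, 7.2]
grip_width: 0.0133
```

Call:
{"fn": "move_arm", "kwargs": {
  "deltas": [
    {"dr": [0,0,0],"translation": [-0.02,0,0],"claw": 0.0},
    {"dr": [0,0,0],"translation": [-0.06,0,0],"claw": 0.0},
    {"dr": [0,0,0],"translation": [-0.11,0,0],"claw": 0.0},
    {"dr": [0,0,0],"translation": [-0.14,0,0],"claw": 0.0},
    {"dr": [0,0,0],"translation": [-0.14,0,0],"claw": 0.0},
    {"dr": [0,0,0],"translation": [-0.14,0,0],"claw": 0.0}
  ]
}}

```text
time_s: 4.78
tool_pos: [0.468, -0.0452, 0.1798]
ee_rot: [-1.414, 1.569, 3.139]
wrist_force: [-0.6, 0.2, -1.8]
grip_width: 0.0131
```

```bash
python3 - <<'E'
from h import *
s=arm.snapshot("side");P=cloud(s);o=arm.get_obs();x,y,z=o["tool_pos"]
to([.598,.0125,.14],-.16)
K=s["K"];q=s["view"]@[x,y,z,1];u,v=(K@(q[:3]/q[2]))[:2]
a=s["color"][int(v)-60:int(v)+60,int(u)-80:int(u)+80];save(dict(color=cv2.resize(a,None,fx=4,fy=4,interpolation=3)),"4")
print(u,v)
E
```

```text
shift [ 0.039   0.1195 -0.0776] roll -0.0 jaw now -0.16 tool [ 0.4678 -0.045   0.1794] F [-0.18  0.32 -2.13] q7 -0.29 t 4.825
289.81841607741126 160.17935960314244
```

View pics/4.png

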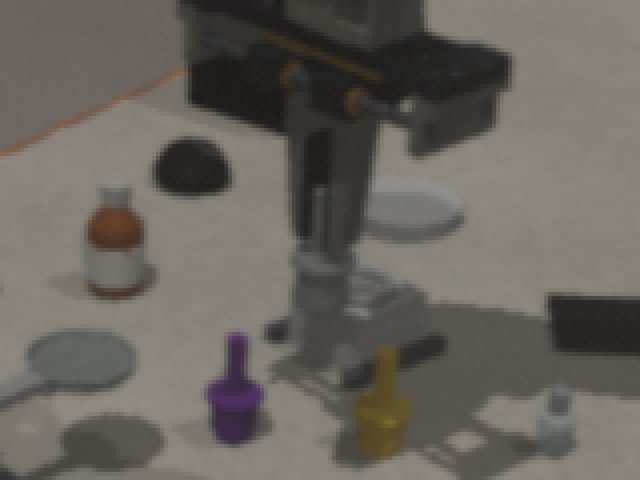

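Call:
{"fn": "move_arm", "kwargs": {
  "deltas": [
    {"dr": [0,0,0],"translation": [0.0,0.05,-0.032],"claw": 0.0},
    {"dr": [0,0,0],"translation": [0.0,0.09,-0.058],"claw": 0.0},
    {"dr": [0,0,0],"translation": [0.0,0.1195,-0.0776],"claw": 0.0},
    {"dr": [0,0,0],"translation": [0.03,0.1195,-0.0776],"claw": 0.0},
    {"dr": [0,0,0],"translation": [0.05,0.1195,-0.0776],"claw": 0.0},
    {"dr": [0,0,0],"translation": [0.05,0.1195,-0.0776],"claw": 0.0},
    {"dr": [0,0,0],"translation": [0.05,0.1195,-0.0776],"claw": 0.0}
  ]
}}

```text
time_s: 5.7
tool_pos: [0.5995, 0.0124, 0.1313]
ee_rot: [1.672, 1.57, -0.059]
wrist_force: [0.3, 0.8, -0.4]
grip_width: 0.0134
```

Call:
{"fn": "move_arm", "kwargs": {
  "deltas": [
    {"dr": [0,0,0],"translation": [0.006,0,0],"claw": 0.0},
    {"dr": [0,0,0],"translation": [0.012,0,0],"claw": 0.0},
    {"dr": [0,0,0],"translation": [0.014,0,0],"claw": 0.0},
    {"dr": [0,0,0],"translation": [0.016,0,0],"claw": 0.0}
  ]
}}

```text
time_s: 6.2
tool_pos: [0.5994, 0.0125, 0.1149]
ee_rot: [0.515, 1.571, -1.216]
wrist_force: [-0.2, 0.5, -1.2]
grip_width: 0.0133
```

Call:
{"fn": "move_arm", "kwargs": {
  "deltas": [
    {"dr": [0,0,0],"translation": [0.002,0,0],"claw": 0.0},
    {"dr": [0,0,0],"translation": [0.003,0,0],"claw": 0.0},
    {"dr": [0,0,0],"translation": [0.003,0,0],"claw": 0.0}
  ]
}}

```text
time_s: 6.58
tool_pos: [0.5993, 0.0126, 0.1119]
ee_rot: [-1.258, 1.571, -2.989]
wrist_force: [0.1, 0.2, -2.0]
grip_width: 0.0132
```

```bash
python3 - <<'E'
from h import *
f=[]
for i in range(3):
    s=arm.snapshot("side");f.append(arm.get_obs()["wrist_force"])
print(np.mean(f,0));P=cloud(s)
m=(np.hypot(P[...,0]-.633,P[...,1]-.227)<.03)
print("pl z",np.median(P[m][:,2]));to([.6,.0125,.11])
m=(np.hypot(P[...,0]-.5995,P[...,1]-.0125)<.034)&(P[...,2]<.1)
print("pr z",np.percentile(P[m][:,2],[5,50]))
save(dict(color=cv2.resize(s["color"][110:270,120:320],None,fx=4,fy=3.7,interpolation=3)),"5")
E
```

```text
[-0.03784888  0.25988437 -1.877292  ]
pl z 0.0027891387165500103
shift [ 0.002   0.0006 -0.    ] roll 0 jaw now -0.16 tool [0.5994 0.0126 0.112 ] F [ 0.57  0.26 -1.58] q7 -0.5 t 6.725
pr z [-0.00071036  0.00437221]
```

View pics/5.png

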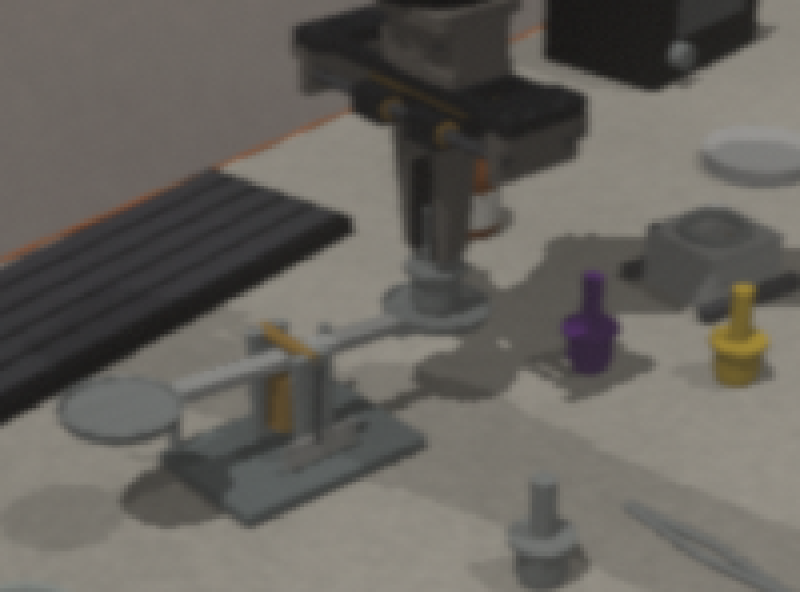

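Call:
{"fn": "move_arm", "kwargs": {
  "deltas": [
    {"dr": [0,0,0],"translation": [0.001,0,0],"claw": 0.0},
    {"dr": [0,0,0],"translation": [0.0015,0,0],"claw": 0.0},
    {"dr": [0,0,0],"translation": [0.0015,0,0],"claw": 0.0}
  ]
}}

```text
time_s: 7.1
tool_pos: [0.5993, 0.0125, 0.1104]
ee_rot: [-1.11, 1.571, -2.84]
wrist_force: [0.3, -1.2, -1.9]
grip_width: 0.0133
```

Call:
{"fn": "move_arm", "kwargs": {
  "deltas": [
    {"dr": [0,0,0],"translation": [0.001,0,0],"claw": 0.0},
    {"dr": [0,0,0],"translation": [0.001,0,0],"claw": 0.0}
  ]
}}

```text
time_s: 7.35
tool_pos: [0.5996, 0.0125, 0.1099]
ee_rot: [1.193, 1.57, -0.538]
wrist_force: [-1.1, 0.1, 2.0]
grip_width: 0.0133
```

Call:
{"fn": "move_arm", "kwargs": {
  "deltas": [
    {"dr": [0,0,0],"translation": [0,0,0],"claw": 0.02},
    {"dr": [0,0,0],"translation": [0,0,0],"claw": 0.04},
    {"dr": [0,0,0],"translation": [0,0,0],"claw": 0.04},
    {"dr": [0,0,0],"translation": [-0.03,0,0],"claw": 0.04},
    {"dr": [0,0,0],"translation": [-0.07,0,0],"claw": 0.04},
    {"dr": [0,0,0],"translation": [-0.09,0,0],"claw": 0.044}
  ]
}}

```text
time_s: 8.1
tool_pos: [0.6003, 0.0128, 0.2015]
ee_rot: [1.747, 1.568, 0.017]
wrist_force: [-0.2, 0.2, 0.0]
grip_width: 0.0439
```

```bash
python3 - <<'E'
from h import *
to([.433,.122,.16],-.16)
E
```

```text
shift [ 0.041  -0.1826 -0.0811] roll -0.0 jaw now -0.16 tool [0.6003 0.0128 0.2015] F [-0.19  0.2   0.04] q7 -0.45 t 8.1
```

Call:
{"fn": "move_arm", "kwargs": {
  "deltas": [
    {"dr": [0,0,0],"translation": [0.0,-0.05,-0.022],"claw": 0.044},
    {"dr": [0,0,0],"translation": [0.0,-0.1,-0.044],"claw": 0.044},
    {"dr": [0,0,0],"translation": [0.02,-0.15,-0.067],"claw": 0.044},
    {"dr": [0,0,0],"translation": [0.041,-0.1826,-0.0811],"claw": 0.044},
    {"dr": [0,0,0],"translation": [0.06,-0.1826,-0.0811],"claw": 0.044},
    {"dr": [0,0,0],"translation": [0.06,-0.1826,-0.0811],"claw": 0.044},
    {"dr": [0,0,0],"translation": [0.11,-0.1826,-0.0811],"claw": 0.044},
    {"dr": [0,0,0],"translation": [0.15,-0.1826,-0.0811],"claw": 0.044},
    {"dr": [0,0,0],"translation": [0.161,-0.1826,-0.0811],"claw": 0.044},
    {"dr": [0,0,0],"translation": [0.161,-0.1826,-0.0811],"claw": 0.044}
  ]
}}

```text
time_s: 9.35
tool_pos: [0.4325, 0.1219, 0.0388]
ee_rot: [-1.881, 1.571, 2.671]
wrist_force: [0.3, -0.1, 0.3]
grip_width: 0.0439
```

Call:
{"fn": "move_arm", "kwargs": {
  "deltas": [
    {"dr": [0,0,0],"translation": [0,0,0],"claw": 0.0},
    {"dr": [0,0,0],"translation": [0,0,0],"claw": 0.0},
    {"dr": [0,0,0],"translation": [0,0,0],"claw": 0.0},
    {"dr": [0,0,0],"translation": [0,0,0],"claw": 0.0},
    {"dr": [0,0,0],"translation": [-0.02,0,0],"claw": 0.0},
    {"dr": [0,0,0],"translation": [-0.06,0,0],"claw": 0.0},
    {"dr": [0,0,0],"translation": [-0.11,0,0],"claw": 0.0},
    {"dr": [0,0,0],"translation": [-0.15,0,0],"claw": 0.0},
    {"dr": [0,0,0],"translation": [-0.15,0,0],"claw": 0.0},
    {"dr": [0,0,0],"translation": [-0.15,0,0],"claw": 0.0}
  ]
}}

```text
time_s: 10.6
tool_pos: [0.4312, 0.1211, 0.1875]
ee_rot: [-0.953, 1.569, -2.684]
wrist_force: [-0.3, -0.3, -1.9]
grip_width: 0.0133
```

```bash
python3 - <<'E'
from h import *
s=arm.snapshot("side");to([.633,.227,.14],-.16)
save(dict(color=cv2.resize(s["color"][80:300,120:340],None,fx=3,fy=2.7,interpolation=3)),"6")
E
```

```text
shift [ 0.0464  0.1827 -0.1367] roll -0.0 jaw now -0.16 tool [0.4309 0.1212 0.187 ] F [-0.55 -0.11 -1.63] q7 -0.67 t 10.65
```

View pics/6.png

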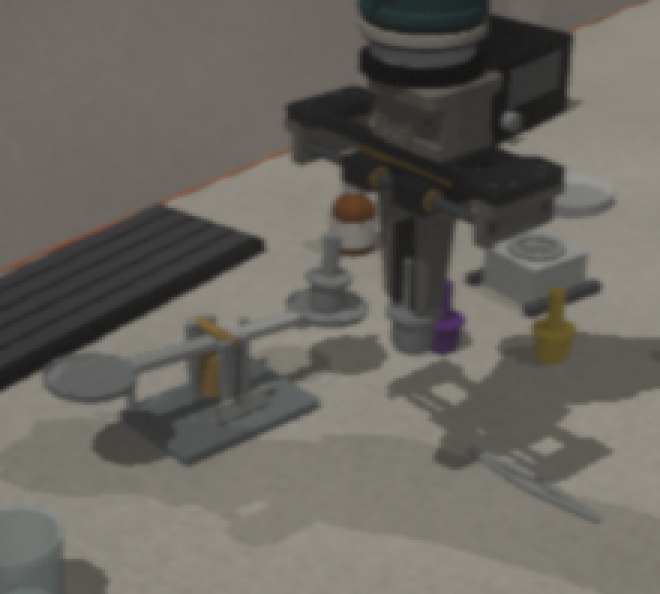

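Call:
{"fn": "move_arm", "kwargs": {
  "deltas": [
    {"dr": [0,0,0],"translation": [0.0,0.045,-0.034],"claw": 0.0},
    {"dr": [0,0,0],"translation": [0.0,0.09,-0.067],"claw": 0.0},
    {"dr": [0,0,0],"translation": [0.0,0.135,-0.101],"claw": 0.0},
    {"dr": [0,0,0],"translation": [0.0,0.17,-0.127],"claw": 0.0},
    {"dr": [0,0,0],"translation": [0.01,0.1827,-0.1367],"claw": 0.0},
    {"dr": [0,0,0],"translation": [0.03,0.1827,-0.1367],"claw": 0.0},
    {"dr": [0,0,0],"translation": [0.05,0.1827,-0.1367],"claw": 0.0},
    {"dr": [0,0,0],"translation": [0.05,0.1827,-0.1367],"claw": 0.0},
    {"dr": [0,0,0],"translation": [0.05,0.1827,-0.1367],"claw": 0.0}
  ]
}}

```text
time_s: 11.78
tool_pos: [0.6341, 0.2272, 0.1389]
ee_rot: [1.596, 1.57, -0.135]
wrist_force: [-0.6, 0.2, -1.3]
grip_width: 0.0133
```

Call:
{"fn": "move_arm", "kwargs": {
  "deltas": [
    {"dr": [0,0,0],"translation": [0.003,0,0],"claw": 0.0},
    {"dr": [0,0,0],"translation": [0.006,0,0],"claw": 0.0},
    {"dr": [0,0,0],"translation": [0.008,0,0],"claw": 0.0},
    {"dr": [0,0,0],"translation": [0.009,0,0],"claw": 0.0},
    {"dr": [0,0,0],"translation": [0.009,0,0],"claw": 0.0}
  ]
}}

```text
time_s: 12.4
tool_pos: [0.6341, 0.2276, 0.1294]
ee_rot: [-1.027, 1.571, -2.757]
wrist_force: [-0.0, -0.2, -0.1]
grip_width: 0.013
```

Call:
{"fn": "move_arm", "kwargs": {
  "deltas": [
    {"dr": [0,0,0],"translation": [0.0015,0,0],"claw": 0.0},
    {"dr": [0,0,0],"translation": [0.003,0,0],"claw": 0.0},
    {"dr": [0,0,0],"translation": [0.0045,0,0],"claw": 0.0},
    {"dr": [0,0,0],"translation": [0.006,0,0],"claw": 0.0},
    {"dr": [0,0,0],"translation": [0.006,0,0],"claw": 0.0}
  ]
}}

```text
time_s: 13.02
tool_pos: [0.6343, 0.2276, 0.1234]
ee_rot: [2.301, 1.571, 0.57]
wrist_force: [0.3, 0.2, -0.2]
grip_width: 0.0132
```

```bash
python3 - <<'E'
from h import *
f=[]
for i in range(2):
    s=arm.snapshot("side");f.append(arm.get_obs()["wrist_force"])
print(np.mean(f,0),arm.get_obs()["tool_pos"])
save(dict(color=cv2.resize(s["color"][130:270,100:280],None,fx=4,fy=4,interpolation=3)),"7")
E
```

```text
[ 0.19134755 -0.82092933 -0.32597846] [0.63426634 0.22758845 0.12352383]
```

View pics/7.png

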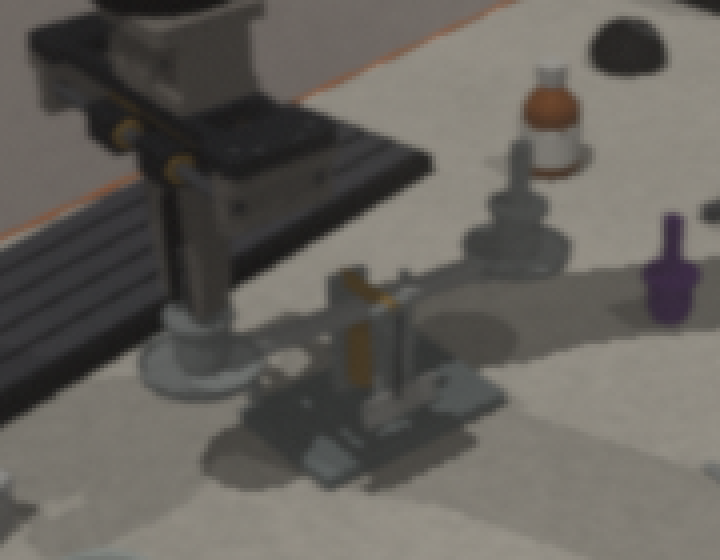

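Call:
{"fn": "move_arm", "kwargs": {
  "deltas": [
    {"dr": [0,0,0],"translation": [0.002,0,0],"claw": 0.0},
    {"dr": [0,0,0],"translation": [0.004,0,0],"claw": 0.0},
    {"dr": [0,0,0],"translation": [0.006,0,0],"claw": 0.0},
    {"dr": [0,0,0],"translation": [0.007,0,0],"claw": 0.0},
    {"dr": [0,0,0],"translation": [0.007,0,0],"claw": 0.0},
    {"dr": [0,0,0],"translation": [0.007,0,0],"claw": 0.0}
  ]
}}

```text
time_s: 13.88
tool_pos: [0.6342, 0.2275, 0.1165]
ee_rot: [0.16, 1.571, -1.571]
wrist_force: [-1.2, -0.8, -0.6]
grip_width: 0.0132
```

Call:
{"fn": "move_arm", "kwargs": {
  "deltas": [
    {"dr": [0,0,0],"translation": [0,0,0],"claw": 0.02},
    {"dr": [0,0,0],"translation": [0,0,0],"claw": 0.042},
    {"dr": [0,0,0],"translation": [0,0,0],"claw": 0.042},
    {"dr": [0,0,0],"translation": [0,0,0],"claw": 0.042},
    {"dr": [0,0,0],"translation": [-0.03,0,0],"claw": 0.042},
    {"dr": [0,0,0],"translation": [-0.07,0,0],"claw": 0.042},
    {"dr": [0,0,0],"translation": [-0.11,0,0],"claw": 0.044},
    {"dr": [0,0,0],"translation": [-0.13,0,0],"claw": 0.044},
    {"dr": [0,0,0],"translation": [-0.13,0,0],"claw": 0.044},
    {"dr": [0,0,0],"translation": [-0.13,0,0],"claw": 0.044}
  ]
}}

```text
time_s: 15.12
tool_pos: [0.6334, 0.227, 0.2445]
ee_rot: [-0.962, 1.568, -2.693]
wrist_force: [0.3, 0.1, -0.8]
grip_width: 0.0441
```

```bash
cat > look.py <<'E'
from h import *
import sys
for c in("side","top"):
    s=arm.snapshot(c);P=cloud(s)
    if c=="side": S=s
    for n,x,y in(("r",.599,.0125),("l",.634,.2275)):
        m=(np.hypot(P[...,0]-x,P[...,1]-y)<.034)&(P[...,2]>.125)
        g=(np.hypot(P[...,0]-x,P[...,1]-y)<.036)&(P[...,2]>.055)&(P[...,2]<.1)
        if m.any():
            Q=P[m];print(c,n,m.sum(),"top z",np.round(np.sort(Q[:,2])[-8:].mean(),4),"xy",np.round((Q.min(0)+Q.max(0))/2,4),"pan med z",np.round(np.median(P[g][:,2]),4))
save(dict(color=cv2.resize(S["color"][130:270,100:280],None,fx=4,fy=4,interpolation=3)),sys.argv[1])
print(arm.get_obs()["time_s"],arm.get_obs()["wrist_force"])
E
python3 look.py 8
```

```text
side r 87 top z 0.1597 xy [0.5987 0.0198 0.1431] pan med z 0.0883
side l 1440 top z 0.5226 xy [0.6337 0.2304 0.3248] pan med z 0.0698
top r 36 top z 0.1617 xy [0.599  0.0158 0.1446] pan med z 0.0883
top l 1784 top z 0.6326 xy [0.6338 0.2275 0.3805] pan med z 0.0694
15.225 [ 0.2429867   0.15073159 -0.42334772]
```

View pics/8.png

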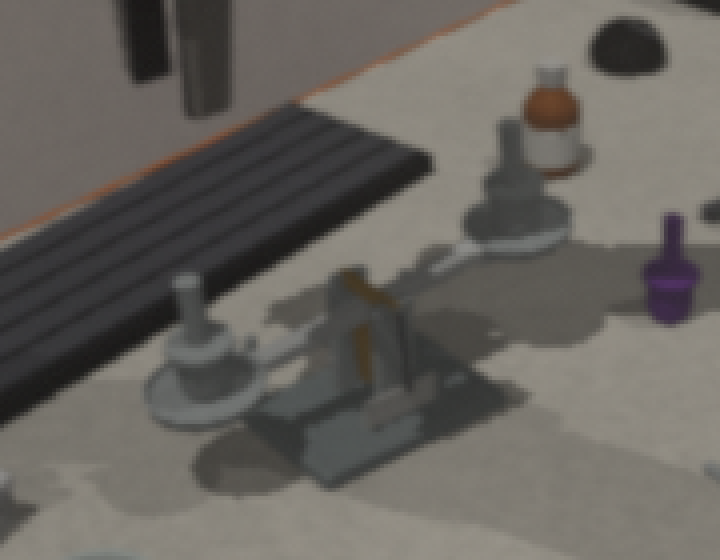

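Left pan (floor about 69 mm) dropped and right is at 88 mm, so the weight in pan_l is the heavier one. I'll confirm that it has come to rest and locate its leaning stem.

```bash
python3 - <<'E'
from h import *
s=arm.snapshot("side");P=cloud(s)
cam=np.linalg.inv(s["view"])[:3,3]
for n,x,y in(("l",.635,.2305),("r",.599,.0125)):
    d=np.array([x,y])-cam[:2];d/=np.linalg.norm(d)
    for z0,z1 in((.072,.09),(.093,.097),(.105,.12),(.12,.14)):
        Q=P[(np.hypot(P[...,0]-x,P[...,1]-y)<.025)&(P[...,2]>z0)&(P[...,2]<z1)]
        if len(Q): print(n,z0,len(Q),np.round(Q.mean(0),4),"axis for r7",np.round(Q.mean(0)[:2]+d*.0055,4),Q[:,2].max())
    g=(np.hypot(P[...,0]-x,P[...,1]-y)<.036)&(P[...,2]>.055)&(P[...,2]<.1);print("pan",np.median(P[g][:,2]))
to([.6346,.2311,.108])
E
```

```text
l 0.072 90 [0.6254 0.2353 0.0813] axis for r7 [0.6297 0.2318] 0.08993563879526478
l 0.093 13 [0.6249 0.2395 0.0954] axis for r7 [0.6292 0.2361] 0.09694056893819158
l 0.105 37 [0.6307 0.2344 0.1124] axis for r7 [0.635  0.2309] 0.11909383798372264
l 0.12 61 [0.6313 0.236  0.1308] axis for r7 [0.6356 0.2325] 0.13997566404310735
pan 0.06955838860135705
r 0.072 98 [0.5943 0.0198 0.0871] axis for r7 [0.5979 0.0156] 0.08980035187765034
r 0.093 18 [0.5931 0.0219 0.095 ] axis for r7 [0.5967 0.0177] 0.09681180884466589
r 0.105 87 [0.5949 0.0235 0.1143] axis for r7 [0.5985 0.0193] 0.11992925809669175
r 0.12 88 [0.5955 0.0181 0.1256] axis for r7 [0.5991 0.0139] 0.13963910194864837
pan 0.08840858805865753
shift [ 0.1366  0.0008 -0.0042] roll 0 jaw now -0.16 tool [0.6335 0.2272 0.2446] F [ 0.34 -0.8   0.3 ] q7 -0.79 t 15.275
```

Call:
{"fn": "move_arm", "kwargs": {
  "deltas": [
    {"dr": [0,-0.09,0],"translation": [0.03,0.0008,-0.012],"claw": 0.044},
    {"dr": [0,-0.09,0],"translation": [0.06,0.0008,-0.011],"claw": 0.044},
    {"dr": [0,-0.09,0],"translation": [0.0766,0.0008,-0.0096],"claw": 0.044},
    {"dr": [0,-0.09,0],"translation": [0.105,0.0008,-0.007],"claw": 0.044},
    {"dr": [0,-0.09,0],"translation": [0.128,0.0008,-0.005],"claw": 0.044},
    {"dr": [0,-0.09,0],"translation": [0.1366,0.0008,-0.0042],"claw": 0.044},
    {"dr": [0,-0.09,0],"translation": [0.1366,0.0008,-0.0042],"claw": 0.044}
  ]
}}

```text
time_s: 16.15
tool_pos: [0.6357, 0.2311, 0.1097]
ee_rot: [-0.005, 1.481, -1.736]
wrist_force: [-0.2, 0.3, 0.4]
grip_width: 0.0441
```

Call:
{"fn": "move_arm", "kwargs": {
  "deltas": [
    {"dr": [0,0,0],"translation": [0,0,0],"claw": 0.0},
    {"dr": [0,0,0],"translation": [0,0,0],"claw": 0.0},
    {"dr": [0,0,0],"translation": [0,0,0],"claw": 0.0},
    {"dr": [0,0,0],"translation": [0,0,0],"claw": 0.0}
  ]
}}

```text
time_s: 16.65
tool_pos: [0.6358, 0.2318, 0.1103]
ee_rot: [0.007, 1.481, -1.724]
wrist_force: [0.0, 0.4, 1.4]
grip_width: 0.0134
```

Call:
{"fn": "move_arm", "kwargs": {
  "deltas": [
    {"dr": [0,0,0],"translation": [-0.004,0,0],"claw": 0.0},
    {"dr": [0,0,0],"translation": [-0.008,0,0],"claw": 0.0},
    {"dr": [0,0,0],"translation": [-0.012,0,0],"claw": 0.0},
    {"dr": [0,0,0],"translation": [-0.016,0,0],"claw": 0.0},
    {"dr": [0,0,0],"translation": [-0.02,0,0],"claw": 0.0},
    {"dr": [0,0,0],"translation": [-0.025,0,0],"claw": 0.0},
    {"dr": [0,0,0],"translation": [-0.045,0,0],"claw": 0.0},
    {"dr": [0,0.045,0],"translation": [-0.08,0,0],"claw": 0.0},
    {"dr": [0,0.09,0],"translation": [-0.1,0,0],"claw": 0.0},
    {"dr": [0,0.09,0],"translation": [-0.1,0,0],"claw": 0.0}
  ]
}}

```text
time_s: 17.9
tool_pos: [0.6384, 0.2395, 0.2118]
ee_rot: [1.93, 1.567, 0.197]
wrist_force: [0.3, 0.4, -2.5]
grip_width: 0.0132
```

```bash
python3 - <<'E'
from h import *
o=arm.get_obs();print(np.round(R(),3))
s=arm.snapshot("side");P=cloud(s);x,y,z=o["tool_pos"];cam=np.linalg.inv(s["view"])[:3,3]
d=np.array([x,y])-cam[:2];d/=np.linalg.norm(d)
for h0,h1,r in((-.045,-.012,15),(-.012,-.005,19)):
    Q=P[(np.hypot(P[...,0]-x,P[...,1]-y)<.03)&(P[...,2]>z+h0)&(P[...,2]<z+h1)]
    print(len(Q),np.round(Q.mean(0)[:2]+d*.0008*r-[x,y],4),"zmin-tcp",np.round(np.percentile(Q[:,2],[1,5])-z,4))
x,y=.599,.0125
g=(np.hypot(P[...,0]-x,P[...,1]-y)<.036)&(P[...,2]>.055)&(P[...,2]<.1);print("pan r",np.median(P[g][:,2]))
to([.5535,-.225,.2],-.16)
save(dict(color=cv2.resize(s["color"][70:290,100:320],None,fx=3,fy=2.7,interpolation=3)),"9")
E
```

```text
[[ 0.004  0.987 -0.161]
 [ 0.001 -0.161 -0.987]
 [-1.     0.004 -0.001]]
168 [ 0.0004 -0.0007] zmin-tcp [-0.0413 -0.0397]
118 [ 0.0076 -0.006 ] zmin-tcp [-0.0119 -0.0117]
pan r 0.0705879878215212
shift [ 0.0102 -0.0082  0.4719] roll -0.001 jaw now -0.161 tool [0.6374 0.2395 0.21  ] F [-0.16 -0.43 -2.03] q7 -0.83 t 17.95
```

View pics/9.png

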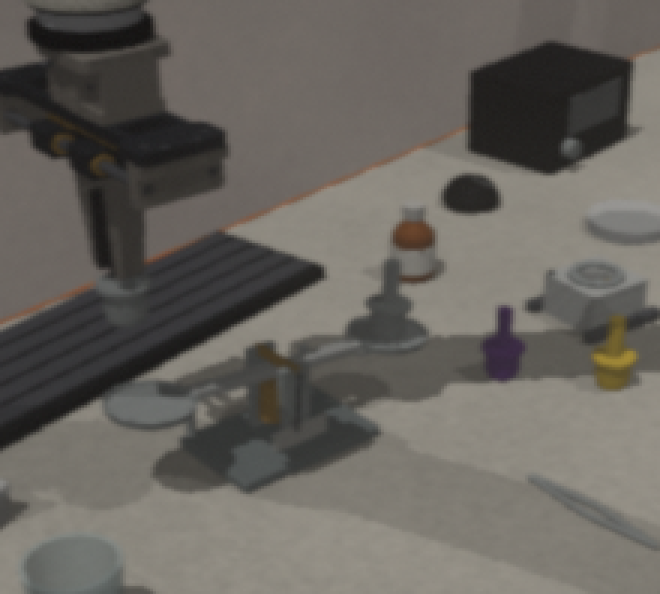

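Call:
{"fn": "move_arm", "kwargs": {
  "deltas": [
    {"dr": [0,0,0],"translation": [-0.02,0,0.03],"claw": 0.0},
    {"dr": [0,0,0],"translation": [-0.02,-0.002,0.08],"claw": 0.0},
    {"dr": [0,0,0],"translation": [-0.02,-0.003,0.135],"claw": 0.0},
    {"dr": [0,0,0],"translation": [-0.02,-0.004,0.19],"claw": 0.0},
    {"dr": [0,0,0],"translation": [-0.02,-0.005,0.245],"claw": 0.0},
    {"dr": [0,0,0],"translation": [-0.02,-0.006,0.3],"claw": 0.0},
    {"dr": [0,0,0],"translation": [-0.02,-0.007,0.355],"claw": 0.0},
    {"dr": [0,0,0],"translation": [-0.01,-0.0082,0.41],"claw": 0.0},
    {"dr": [0,0,0],"translation": [0.01,-0.0082,0.45],"claw": 0.0},
    {"dr": [0,0,0],"translation": [0.05,-0.0082,0.4719],"claw": 0.0},
    {"dr": [0,0,0],"translation": [0.08,-0.0082,0.4719],"claw": 0.0},
    {"dr": [0,0,0],"translation": [0.08,-0.0082,0.4719],"claw": 0.0}
  ]
}}

```text
time_s: 19.45
tool_pos: [0.5511, -0.2232, 0.1259]
ee_rot: [-1.821, 1.563, 2.732]
wrist_force: [-0.0, 0.3, -1.5]
grip_width: 0.0133
```

```bash
python3 - <<'E'
from h import *
o=arm.get_obs()
print(np.round(R(),3))
s=arm.snapshot("side");P=cloud(s);x,y,z=o["tool_pos"];cam=np.linalg.inv(s["view"])[:3,3]
d=np.array([x,y])-cam[:2];d/=np.linalg.norm(d)
for h0,h1,r in((-.04,-.012,15),):
    Q=P[(np.hypot(P[...,0]-x,P[...,1]-y)<.03)&(P[...,2]>z+h0)&(P[...,2]<z+h1)]
    print(len(Q),np.round(Q.mean(0)[:2]+d*.0008*r-[x,y],4),np.percentile(Q[:,2],1)-z)
to([.5535,-.225,.12],-.16)
# top outline of lock ring (z 47-52) from side view
Q=P[(np.hypot(P[...,0]-.5535,P[...,1]+.225)<.03)&(P[...,2]>.0465)&(P[...,2]<.054)];print("ring",len(Q),(Q.min(0)+Q.max(0))/2,np.ptp(Q,axis=0),np.median(Q[:,2]))
t=arm.snapshot("top")
for c,s_ in(("side",s),("top",t)):
    for b in arm.pinpoint(c,"bore")[:2]: print(c,b["confidence"],b["uv"],px2w(s_,*b["uv"],.045))
a=cv2.resize(s["color"][125:205,250:340],(400,356),interpolation=3);b=cv2.resize(t["color"][160:240,290:380],(400,356),interpolation=3)
save(dict(color=np.hstack([a,b])),"10")
E
```

```text
[[-0.007  0.987 -0.159]
 [ 0.003 -0.159 -0.987]
 [-1.    -0.008 -0.002]]
100 [ 0.0006 -0.0006] -0.03928426670442216
shift [0.008  0.001  0.0017] roll 0.001 jaw now -0.159 tool [ 0.5528 -0.2232  0.128 ] F [ 0.61 -0.84 -1.17] q7 -0.09 t 19.5
ring 119 [ 0.55293246 -0.22438709  0.04995938] [0.05249325 0.05753655 0.00685523] 0.04965064539712416
side 0.63 [298.1, 176.7] [ 0.5391928  -0.20307089  0.045     ]
top 0.66 [333.6, 200.1] [ 0.5473677  -0.22439316  0.045     ]
```

View pics/10.png

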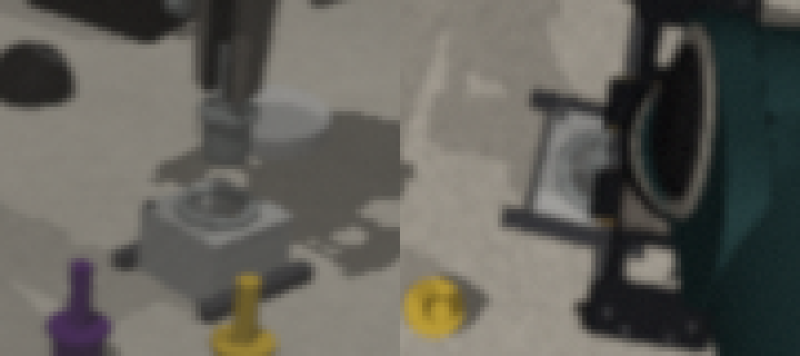

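Call:
{"fn": "move_arm", "kwargs": {
  "deltas": [
    {"dr": [0,0,0],"translation": [0.01,0.001,0.0012],"claw": 0.0},
    {"dr": [0,0,0],"translation": [0.02,0.001,0.0012],"claw": 0.0},
    {"dr": [0,0,0],"translation": [0.03,0.001,0.0012],"claw": 0.0},
    {"dr": [0,0,0],"translation": [0.03,0.001,0.0012],"claw": 0.0},
    {"dr": [0,0,0],"translation": [0.03,0.001,0.0012],"claw": 0.0}
  ]
}}

```text
time_s: 20.27
tool_pos: [0.5547, -0.2254, 0.0994]
ee_rot: [-3.043, 1.571, 1.51]
wrist_force: [-0.8, -0.2, -1.7]
grip_width: 0.0131
```

```bash
python3 - <<'E'
from h import *
f=[]
for i in range(4):
    s=arm.snapshot("side");f.append(arm.get_obs()["wrist_force"])
print(np.mean(f,0))
print(np.round(R(),3));to([.5532,-.2242,.08],-.16)
E
```

```text
[ 0.02273984 -0.52640133 -1.6869554 ]
[[ 0.001  0.987 -0.159]
 [-0.    -0.159 -0.987]
 [-1.     0.001  0.   ]]
shift [ 0.0198 -0.0018 -0.0011] roll -0.0 jaw now -0.16 tool [ 0.5548 -0.2255  0.0998] F [-0.43 -0.05 -0.93] q7 -0.11 t 20.475
```

Call:
{"fn": "move_arm", "kwargs": {
  "deltas": [
    {"dr": [0,0,0],"translation": [0.003,-0.0014,-0.001],"claw": 0.0},
    {"dr": [0,0,0],"translation": [0.006,-0.0014,-0.001],"claw": 0.0},
    {"dr": [0,0,0],"translation": [0.009,-0.0014,-0.001],"claw": 0.0},
    {"dr": [0,0,0],"translation": [0.011,-0.0014,-0.001],"claw": 0.0}
  ]
}}

```text
time_s: 20.98
tool_pos: [0.5532, -0.2242, 0.0881]
ee_rot: [-1.647, 1.57, 2.906]
wrist_force: [0.3, 0.5, -1.7]
grip_width: 0.0136
```

Call:
{"fn": "move_arm", "kwargs": {
  "deltas": [
    {"dr": [0,0,0],"translation": [0.002,0,0],"claw": 0.0},
    {"dr": [0,0,0],"translation": [0.004,0,0],"claw": 0.0},
    {"dr": [0,0,0],"translation": [0.005,0,0],"claw": 0.0}
  ]
}}

```text
time_s: 21.35
tool_pos: [0.5533, -0.2242, 0.0833]
ee_rot: [-1.413, 1.571, 3.139]
wrist_force: [-0.6, -0.5, -2.1]
grip_width: 0.013
```

Call:
{"fn": "move_arm", "kwargs": {
  "deltas": [
    {"dr": [0,0,0],"translation": [0.0015,0,0],"claw": 0.0},
    {"dr": [0,0,0],"translation": [0.003,0,0],"claw": 0.0},
    {"dr": [0,0,0],"translation": [0.004,0,0],"claw": 0.0}
  ]
}}

```text
time_s: 21.72
tool_pos: [0.5534, -0.2241, 0.0794]
ee_rot: [-2.98, 1.571, 1.572]
wrist_force: [0.4, 0.6, -1.8]
grip_width: 0.0132
```

Call:
{"fn": "move_arm", "kwargs": {
  "deltas": [
    {"dr": [0,0,0],"translation": [0.001,0,0],"claw": 0.0},
    {"dr": [0,0,0],"translation": [0.002,0,0],"claw": 0.0}
  ]
}}

```text
time_s: 21.98
tool_pos: [0.5534, -0.2241, 0.0775]
ee_rot: [1.941, 1.571, 0.21]
wrist_force: [-0.3, -0.8, -1.7]
grip_width: 0.0134
```

Call:
{"fn": "move_arm", "kwargs": {
  "deltas": [
    {"dr": [0,0,0],"translation": [0.001,0,0],"claw": 0.0},
    {"dr": [0,0,0],"translation": [0.002,0,0],"claw": 0.0}
  ]
}}

```text
time_s: 22.22
tool_pos: [0.5535, -0.2241, 0.0755]
ee_rot: [2.294, 1.571, 0.563]
wrist_force: [-0.3, 1.1, -0.1]
grip_width: 0.0129
```

Call:
{"fn": "move_arm", "kwargs": {
  "deltas": [
    {"dr": [0,0,0],"translation": [0.001,0,0],"claw": 0.0},
    {"dr": [0,0,0],"translation": [0.002,0,0],"claw": 0.0}
  ]
}}

```text
time_s: 22.48
tool_pos: [0.5537, -0.2238, 0.0736]
ee_rot: [2.218, 1.57, 0.487]
wrist_force: [0.5, 1.9, -0.4]
grip_width: 0.0133
```

Call:
{"fn": "move_arm", "kwargs": {
  "deltas": [
    {"dr": [0,0,0],"translation": [0.001,0,0],"claw": 0.0},
    {"dr": [0,0,0],"translation": [0.001,0,0],"claw": 0.0}
  ]
}}

```text
time_s: 22.72
tool_pos: [0.5536, -0.224, 0.0724]
ee_rot: [2.051, 1.57, 0.32]
wrist_force: [1.2, 2.1, -1.0]
grip_width: 0.0132
```

Call:
{"fn": "move_arm", "kwargs": {
  "deltas": [
    {"dr": [0,0,0],"translation": [0.001,0.0003,-0.0006],"claw": 0.0},
    {"dr": [0,0,0],"translation": [0.002,0.0003,-0.0008],"claw": 0.0}
  ]
}}

```text
time_s: 22.98
tool_pos: [0.5537, -0.2239, 0.0705]
ee_rot: [-0.039, 1.57, -1.77]
wrist_force: [-0.7, 0.8, 2.7]
grip_width: 0.0137
```

Call:
{"fn": "move_arm", "kwargs": {
  "deltas": [
    {"dr": [0,0,0],"translation": [0.001,0,0],"claw": 0.0},
    {"dr": [0,0,0],"translation": [0.002,0,0],"claw": 0.0}
  ]
}}

```text
time_s: 23.22
tool_pos: [0.5539, -0.2238, 0.0685]
ee_rot: [0.873, 1.57, -0.858]
wrist_force: [1.5, 1.3, 1.2]
grip_width: 0.0133
```

Call:
{"fn": "move_arm", "kwargs": {
  "deltas": [
    {"dr": [0,0,0],"translation": [0.001,0,0],"claw": 0.0},
    {"dr": [0,0,0],"translation": [0.001,0,0],"claw": 0.0}
  ]
}}

```text
time_s: 23.48
tool_pos: [0.5538, -0.2237, 0.0671]
ee_rot: [1.477, 1.571, -0.254]
wrist_force: [1.6, 0.2, -1.5]
grip_width: 0.0129
```

Call:
{"fn": "move_arm", "kwargs": {
  "deltas": [
    {"dr": [0,0,0],"translation": [0.001,0.0004,0],"claw": 0.0},
    {"dr": [0,0,0],"translation": [0.001,0.0004,0],"claw": 0.0}
  ]
}}

```text
time_s: 23.72
tool_pos: [0.554, -0.2236, 0.0662]
ee_rot: [-1.593, 1.57, 2.959]
wrist_force: [0.6, 0.4, -2.1]
grip_width: 0.0133
```

```bash
cat > f.py <<'E'
from h import *
f=[]
for i in range(3):
    s=arm.snapshot("side");f.append(arm.get_obs()["wrist_force"])
o=arm.get_obs();print(np.round(np.mean(f,0),2),np.round(o["tool_pos"],4),o["time_s"])
P=cloud(s);x,y,z=o["tool_pos"]
Q=P[(np.hypot(P[...,0]-x,P[...,1]-y)<.03)&(P[...,2]>.046)&(P[...,2]<z)];print("z hist",np.histogram(Q[:,2],np.arange(.046,.072,.002))[0])
E
python3 f.py
```

```text
[ 0.88  0.76 -2.05] [ 0.554  -0.2236  0.0662] 23.875
z hist [23 24 34 15 21 32  7  1  3  1  0  0]
```

Call:
{"fn": "move_arm", "kwargs": {
  "deltas": [
    {"dr": [0,0,0],"translation": [0.0005,0,0],"claw": 0.0},
    {"dr": [0,0,0],"translation": [0.001,0,0],"claw": 0.0}
  ]
}}

```text
time_s: 24.12
tool_pos: [0.5541, -0.2236, 0.0656]
ee_rot: [-0.146, 1.571, -1.877]
wrist_force: [0.0, 0.4, 0.7]
grip_width: 0.0135
```

Call:
{"fn": "move_arm", "kwargs": {
  "deltas": [
    {"dr": [0,0,0],"translation": [0.0005,0,0],"claw": 0.0},
    {"dr": [0,0,0],"translation": [0.001,0,0],"claw": 0.0}
  ]
}}

```text
time_s: 24.38
tool_pos: [0.5542, -0.2236, 0.0652]
ee_rot: [-0.081, 1.57, -1.812]
wrist_force: [-3.2, 1.4, 9.2]
grip_width: 0.013
```

Call:
{"fn": "move_arm", "kwargs": {
  "deltas": [
    {"dr": [0,0,0],"translation": [0.0005,0,0],"claw": 0.0},
    {"dr": [0,0,0],"translation": [0.001,0,0],"claw": 0.0}
  ]
}}

```text
time_s: 24.62
tool_pos: [0.5542, -0.2236, 0.0651]
ee_rot: [-0.102, 1.57, -1.833]
wrist_force: [-5.1, 0.6, 15.2]
grip_width: 0.0132
```

Call:
{"fn": "move_arm", "kwargs": {
  "deltas": [
    {"dr": [0,0,0],"translation": [-0.0013,-0.0004,0],"claw": 0.0},
    {"dr": [0,0,0],"translation": [-0.0013,-0.0004,0],"claw": 0.0}
  ]
}}

```text
time_s: 24.88
tool_pos: [0.5541, -0.2236, 0.0652]
ee_rot: [1.233, 1.57, -0.498]
wrist_force: [-0.8, 0.4, 5.0]
grip_width: 0.0133
```

```bash
python3 f.py; python3 - <<'E'
from h import *
s=arm.snapshot("side");save(dict(color=cv2.resize(s["color"][140:200,265:330],None,fx=9,fy=9,interpolation=3)),"11")
E
```

```text
[-0.48  0.33  6.01] [ 0.5541 -0.2236  0.0652] 25.025
z hist [23 29 30 23 28 23  4  2  0  0  0  0]
```

View pics/11.png

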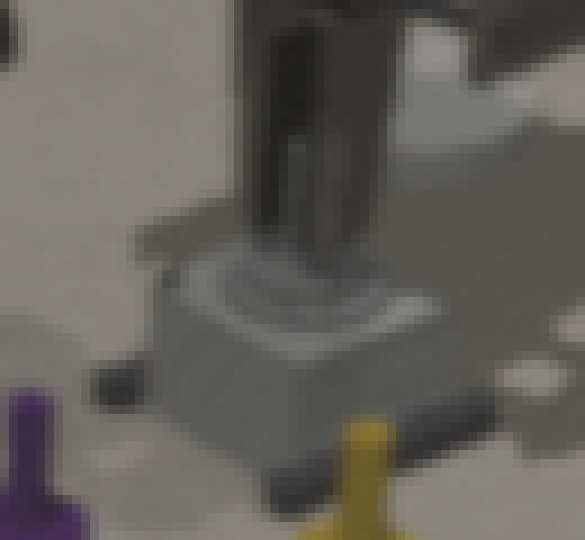

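Call:
{"fn": "move_arm", "kwargs": {
  "deltas": [
    {"dr": [0,0,0],"translation": [-0.0003,0,0],"claw": 0.0},
    {"dr": [0,0,0],"translation": [-0.0003,0,0],"claw": 0.02},
    {"dr": [0,0,0],"translation": [-0.0003,0,0],"claw": 0.044},
    {"dr": [0,0,0],"translation": [-0.0003,0,0],"claw": 0.044},
    {"dr": [0,0,0],"translation": [-0.03,0,0],"claw": 0.044},
    {"dr": [0,0,0],"translation": [-0.08,0,0],"claw": 0.044},
    {"dr": [0,0,0],"translation": [-0.13,0,0],"claw": 0.044},
    {"dr": [0,0,0],"translation": [-0.15,-0.05,0],"claw": 0.044},
    {"dr": [0,0,0],"translation": [-0.15,-0.1,0],"claw": 0.044},
    {"dr": [0,0,0],"translation": [-0.15,-0.1,0.05],"claw": 0.044},
    {"dr": [0,0,0],"translation": [-0.15,-0.1,0.1],"claw": 0.044},
    {"dr": [0,0,0],"translation": [-0.15,-0.1,0.15],"claw": 0.044}
  ]
}}

```text
time_s: 26.58
tool_pos: [0.4306, -0.3571, 0.2151]
ee_rot: [0.472, 1.57, -1.259]
wrist_force: [0.5, -0.9, -0.0]
grip_width: 0.0442
```

```bash
python3 - <<'E'
from h import *
ims=[]
for c in("side","top"):
    s=arm.snapshot(c);P=cloud(s)
    for nm,x,y,zs in(("plugged",.5535,-.224,(.04,.052,.062,.075,.11)),("pan_r w",.599,.0135,(.06,.075,.09,.105,.12,.15))):
        D=np.hypot(P[...,0]-x,P[...,1]-y)<.03
        for a,b in zip(zs,zs[1:]):
            Q=P[D&(P[...,2]>a)&(P[...,2]<b)]
            if len(Q):print(c,nm,a,len(Q),np.round(Q.mean(0),4),"zmed",round(np.median(Q[:,2]),4),"max",round(Q[:,2].max(),4))
    u0,v0=((265,135) if c=="side" else (300,165));ims.append(cv2.resize(s["color"][v0:v0+65,u0:u0+65],(390,390),interpolation=3))
    if c=="side": ims.append(cv2.resize(s["color"][130:270,110:270],(400,390),interpolation=3))
save(dict(color=np.hstack([ims[0],ims[1]])),"12")
E
```

```text
side plugged 0.04 98 [ 0.5458 -0.2135  0.0484] zmed 0.0486 max 0.0518
side plugged 0.052 86 [ 0.551  -0.2175  0.0557] zmed 0.0556 max 0.0614
side plugged 0.062 23 [ 0.5522 -0.2197  0.0694] zmed 0.0692 max 0.0749
side plugged 0.075 43 [ 0.5526 -0.2208  0.0871] zmed 0.088 max 0.0963
side pan_r w 0.06 150 [0.5958 0.017  0.0687] zmed 0.0686 max 0.0742
side pan_r w 0.075 65 [0.5921 0.0215 0.0826] zmed 0.0819 max 0.09
side pan_r w 0.09 117 [0.595  0.0175 0.0994] zmed 0.1002 max 0.105
side pan_r w 0.105 29 [0.5952 0.0137 0.1129] zmed 0.1129 max 0.119
side pan_r w 0.12 57 [0.5963 0.0123 0.1313] zmed 0.1324 max 0.1417
top plugged 0.04 208 [ 0.5523 -0.222   0.0476] zmed 0.0479 max 0.052
top plugged 0.052 136 [ 0.5544 -0.2227  0.0549] zmed 0.0546 max 0.0612
top plugged 0.062 4 [ 0.5535 -0.2187  0.0703] zmed 0.0704 max 0.0731
top plugged 0.075 28 [ 0.5544 -0.2232  0.0916] zmed 0.0934 max 0.0992
top pan_r w 0.06 229 [0.5972 0.0149 0.0677] zmed 0.0677 max 0.0735
top pan_r w 0.075 1 [0.5953 0.0393 0.0756] zmed 0.0756 max 0.0756
top pan_r w 0.09 128 [0.5993 0.011  0.1002] zmed 0.1002 max 0.1046
top pan_r w 0.105 4 [0.5914 0.0102 0.1117] zmed 0.1118 max 0.1179
top pan_r w 0.12 25 [0.5983 0.0074 0.1391] zmed 0.1393 max 0.1422
```

View pics/12.png

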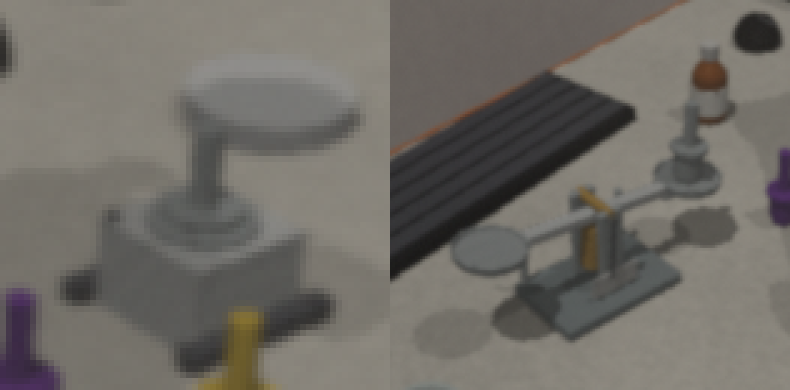

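```bash
python3 -c "
from cell import arm
print(arm.close_job())"
```

```text
the job is handed in; nothing more can be done
None
```

The heavier counterweight is seated in the bucket bore, the lighter one stands in pan_r, and I handed the job in at about 27 s of the 69 s allowed.

- **Weighing:** I stood the two steel weights in pan_r and pan_l and let go near level. pan_l dropped to its stop and stayed there, with its pan at about 69–70 mm and pan_r at 88 mm.
- **Pressing home:** I took the weight from pan_l and pushed it past the sprung balls to a hard stop. The contact there briefly reached about 17 N in all, with the balls' grip included. That is above the 4–8 N asked for and close to the 18 N limit on the ring, though the ring's own share was not measured separately. I eased off to about 8 N and let go.
- **Last checks:** After release the flange top was at about 55 mm and the stem top at about 93.5 mm. That puts the flange's underside at about 50 mm, which matches the ring face I measured before inserting (49.7 mm). The other weight stands upright in pan_r and the gripper is clear. I did not touch the purple and yellow look-alikes or any of the other things on the bench.

The network's bore position, taken once more just before insertion, was off by 6–25 mm. I used the ring centre from my own depth measurement and corrected by the side force during insertion.

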